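Knock the tea-press mould's lock pins home

TASK

Pick up the wooden mallet by its handle and, with the mallet only, knock both sprung red-capped lock pins of the tea-cake mould (one upright, one leaning) fully down so that they snap home and stay down, striking each squarely along its own axis. Then stand the mallet on its head in the middle of the round cork pad and let go; do not touch the pins with the gripper or arm, and leave everything else on the table where it is.

Things in the scene. Friction and masses are not known exactly. Their poses are not given: they have to be found in the camera images.
- mallet: Wooden mallet, about 450 g, standing on its square head (54 x 54 mm, 84 mm tall, two brass bands, flat striking faces at top and bottom). Origin: centre of the lower face; z runs up the head. The straight handle (22 mm wide, 26 mm high) leaves the head along +x, 42 mm above the lower face, from x = 27 to 162 mm, and is level. Centre of mass about 12 mm from the head's axis towards the handle.
- mould: Fixed steel tea-cake mould on a base plate 20 mm thick (x -140 to 160, y -145 to 165 mm). Origin on the table under the centre of the round drum (radius 80 mm, top 80 mm up). The leaning pin is at its -x side, the upright one at its +y side, in steel guides with 60 mm flanges on top: the upright flange's top is at x 0, y 125, z 90 mm; the leaning one's at x -140, y 0, z 95 mm.
- ram (a point): Centre of the underside of the ram: a fixed disc of radius 50 mm, 124 to 140 mm above the table over the drum's centre, on a rod from a green arm. The arm (50 mm wide, 210 to 250 mm up) reaches 30 mm past the drum's centre from a green column, 50 x 50 mm and 250 mm tall, at x 105, y -100 mm of the mould.
- lean_pin_top (a point): Centre of the top of the red cap (22 mm diameter) of the leaning lock pin. Its z axis is the pin's axis, pointing out of the guide: 35 degrees from vertical, leaning towards the mould's -x. Up, it stands 24 mm above the rim of its 60 mm wide guide flange; home, 4 mm. So the mallet's face must be laid about square to the pin.
- lean_pin (a joint): Travel of the leaning pin in m: 0 up, 0.020 home. An over-centre spring pushes back with at most about 11 N, greatest at about 4 mm; let go before 12 mm the pin springs back up, past 12 mm it snaps home and stays.
- upright_pin_top (a point): Centre of the top of the red cap (22 mm diameter) of the upright lock pin; z axis up along the pin. Up, the cap's top stands 24 mm above the rim of its 60 mm wide guide flange (114 mm above the table); home, 4 mm.
- upright_pin (a joint): Travel of the upright pin in m: 0 up, 0.020 home; the same over-centre spring as the leaning pin.
- pad: Round cork pad fixed to the table, 120 mm diameter, 8 mm thick; origin at the centre of its underside. The mallet's place at the end.
- cake: Bystander: dark pressed tea cake, disc of 180 mm diameter, 26 mm high; origin under its centre.
- wrapped_cake: Bystander: tea cake in white paper, 180 mm diameter, 36 mm high with the twist of paper on top; origin under its centre.
- caddy: Bystander: tall green tin, 72 mm diameter, 160 mm tall, beside the mould near the upright pin; origin under its centre.
- brush: Bystander: hand brush about 170 mm long, lying beside the mallet's handle, along its own x; origin under its middle.
- cup: Bystander: white cup, 64 mm diameter, 60 mm tall, next to the cork pad; origin under its centre.
- caliper: Bystander: flat steel caliper, 190 mm long along its x, jaws up to 60 mm to its +y side, 10 mm high; origin under the middle of its bar.
Things that resemble listed ones, but are neither listed nor needed, are in the scene too. Several things have the shape of the pad; the one meant has the colours described above.

How it is judged:
By the outcome, as a careful person would: the job done as asked, in the order asked, and still so for the second after the job is handed in, with the robot touching nothing.
It also fails if it takes over 58 s, if anything falls off the work surface, if the arm or the gripper's body presses on something with over 40 N, if the wrist force passes 120 N, or if a joint passes its speed limit or range.

ROBOT

A 6-joint arm with a two-finger parallel gripper is mounted at the origin on the work surface. World frame = base frame: x ahead of the robot, y to its left, z up, the work surface at z = 0. Lengths are in m, angles in rad, forces in N, time in s.
With the tool pointing down it reaches from about 0.3 to 0.85 m from the base axis. Payload 5.4 kg.
Tool frame: the origin (TCP) lies at the very end of the fingers, on their centre line; the grasp point (between the pads) lies 19 mm behind it; z points along the fingers, y is the line along which they close (so a half turn about z gives the same grasp; the last joint's range is limited). The gripper opens to 85 mm and grips with 20 to 120 N. Pads are 22 mm wide; open, the fingers measure 114 mm over their backs; the gripper's body (76 mm by 85 mm) begins 54 mm behind the grasp point. The pads swing forward as they close: fully open they stand 13 mm farther back than shut.
Start: joints at [1.076, 0.158, 1.597, -0, 1.386, -0.21], TCP at [0.162, 0.552, 0.231] pointing down, gripper open.
Joint ranges: [-2.91, 2.91], [-0.94, 2.29], [0.18, 2.7], [-1.29, 4.43], [0.17, 2.64], [-3, 3]. Speed limits (rad/s): [2.57, 2.57, 3.14, 3.14, 3.14, 3.14].

INTERFACE

Orientations are given as [roll, pitch, yaw] about the fixed x, y, z axes, in that order (R = Rz(yaw) Ry(pitch) Rx(roll)).
In Python, from station import * gives the robot as it stands. The module is installed in compiled form; this text tells all that it offers.
- The arm moves only by the tool jog_arm, never from a script. Its argument "series" is a list of rows, each an object of numbers: "dx", "dy", "dz": the shift along the tool's x, y, z in cm; "ax", "ay", "az": the turn, a rotation vector about the tool's x, y, z in rad; "claw": the finger opening in cm, from 0 to 8.54. A call has 1 to 10 rows; each row shifts and turns the commanded pose from where the row before left it, along the tool's axes as they then stand; what a row does not reach is not made up. A row lasts 1/8 s, in which the tool goes at most 62.5 mm and 10.7 degrees, less where a joint would pass 70% of its speed; a pose out of reach is approached as far as the arm can. A call is refused whole if a number of a shift passes 6.25 or a number of a turn 0.188, either way. A call with a gripper value outside its range is refused whole. The fingers move at their own pace and stop on an object; "grip_force" is the grip in N (left out, the last holds). Time passes only in rows, so rows that do not move let the fingers close. It gives the time, the measured TCP pose, the force, the opening and the grip force at its end, in the units of the state.
- state(): the state, without advancing time (a new reading comes with each control period).
- grab_frame(name): name is "scene" or "side" or "wrist"; returns the picture (480x640x3 uint8, blue, green, red); there is no depth.
- camera_model(name): a dict with "fovy" (degrees; the focal length in pixels is half the picture's height over the tangent of half this angle, whatever the lens; pixels are square), "cx", "cy" (the principal point, pixels), "R" (3x3) and "t" (3): a world point X has camera coordinates R X + t. Camera axes: x right, y down, z forward; pixel columns grow to the right and rows downward; lengths in m; the calibration is good to about 2 mm. A picture is of the moment at which its call begins: read the wrist's pose just before it. camera_model takes no time and is no camera call; for the wrist camera it gives the pose at the moment of the call.
- sign_off(): hands the job in; it is judged then, once.
The state is a dict: "t": time; "joints": joint angles; "joint_vel": joint speeds; "effort": joint torques, N m; "eef_pos": TCP position; "tcp_rot": TCP orientation; "wrist_force": force on the tool from outside, world axes, zero at the start; "ft_torque": the same for the moment, N m; "width": finger opening in m; "gripper_force": force on a finger pad.
Only numpy, scipy, OpenCV 4.12 (cv2) and the standard library are available. Lean on these libraries where they do the work, as an engineer would, in place of code of your own. Each camera call takes 0.05 s, during which the arm holds its last target. There are 200 camera calls.

## Working session

There is one attempt and no reset: what is moved stays moved. The work goes in short steps, Python scripts to look and compute and a tool call to move; the robot and the scene stay as the last step left them, time stands still between calls to the robot, and variables do not carry over. Pictures are saved under pics/ and viewed, at most 10 in all, crops included, and the job is handed in when it is done.

Besides the shell and the picture viewer there is one more tool, called after "Emit:" as name(argument=value, ...), one argument or row to a line, values as JSON. jog_arm: Moves the arm, as the interface text tells. Its arguments: {"type":"object","properties":{"series":{"type":"array"},"grip_force":{"type":"number"}},"required":["series"]}

```bash
mkdir -p pics
python3 - <<'E'
from station import *
import cv2
for n in("scene","side"):
    cv2.imwrite(f"pics/{n}0.png",grab_frame(n)); m=camera_model(n); print(n,m)
print(state())
E
```

```text
scene {'fovy': 50.08297700728208, 'cx': 320.6910385481462, 'cy': 238.38780966063885, 'R': array([[ 0.80454264,  0.5938834 ,  0.00369358],
       [ 0.41540082, -0.55828311, -0.71816581],
       [-0.42444469,  0.57932933, -0.69586222]]), 't': array([-0.36633197, -0.12119862,  1.64160888])}
side {'fovy': 44.3581986326639, 'cx': 322.4952241365601, 'cy': 237.30640401283338, 'R': array([[ 0.82090424, -0.5706278 ,  0.02236397],
       [-0.29675928, -0.45972152, -0.83701258],
       [ 0.48790384,  0.68047046, -0.54672643]]), 't': array([-0.38031849,  0.22109327,  1.42278587])}
{'t': 0.1, 'joints': array([ 1.07586838e+00,  1.59037112e-01,  1.59811700e+00,  9.50750252e-06,
        1.38620962e+00, -2.10102280e-01]), 'joint_vel': array([-7.52809471e-04, -1.92166718e-03, -3.56731952e-03, -1.19900144e-03,
       -9.33953528e-05,  1.09570776e-03]), 'effort': array([-5.34777209e-04, -3.96989965e+01, -3.32338071e+01, -2.35481575e-04,
        4.11169414e-03,  8.87723559e-06]), 'eef_pos': array([0.16132093, 0.55133317, 0.23038131]), 'tcp_rot': array([-3.13986247e+00, -3.78514225e-04,  2.85676491e+00]), 'wrist_force': array([ 0.04278937,  0.0893916 , -0.36306848]), 'ft_torque': array([ 0.03432066, -0.04921185,  0.02330007]), 'gripper_force': 0.0, 'width': 0.08542832891700017}
```

View pics/scene0.png

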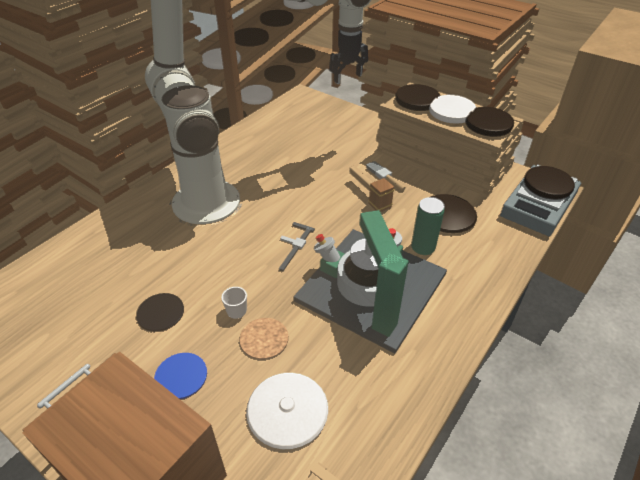

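View pics/side0.png

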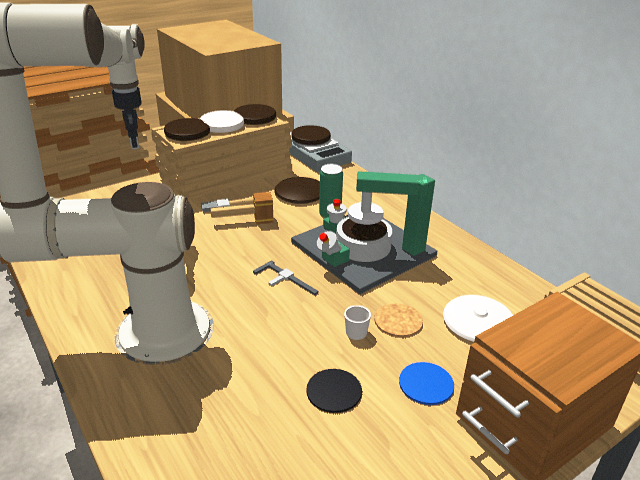

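The scene view shows the mallet head at (381,193) with its handle running up-left to about (352,170) and the brush beside it. The red caps are at (320,238) for the leaning pin and (392,232) for the upright one.

There are three pad candidates in the scene view: cork (264,338), black (160,311) and blue (181,376). Cork matches the description, and in the side view it is at (398,319). I'll confirm it in a crop.

```bash
cat > h.py <<'E'
import numpy as np, cv2
from station import *
def ray(m,p):
    f=240/np.tan(np.radians(m["fovy"]/2)); d=np.array([(p[0]-m["cx"])/f,(p[1]-m["cy"])/f,1.])
    R,t=np.array(m["R"]),np.array(m["t"]); d=R.T@d; return -R.T@t,d/np.linalg.norm(d)
def plane(m,p,z):
    o,d=ray(m,p); return o+d*(z-o[2])/d[2]
def tri(rs):
    A=sum(np.eye(3)-np.outer(d,d) for o,d in rs); b=sum((np.eye(3)-np.outer(d,d))@o for o,d in rs)
    X=np.linalg.solve(A,b); return X,[np.linalg.norm((np.eye(3)-np.outer(d,d))@(X-o)) for o,d in rs]
def proj(m,X):
    f=240/np.tan(np.radians(m["fovy"]/2)); c=np.array(m["R"])@X+m["t"]; return f*c[:2]/c[2]+[m["cx"],m["cy"]]
def blobs(mask,amin=20):
    n,l,s,c=cv2.connectedComponentsWithStats(mask.astype(np.uint8)); return [(c[i].round(1),s[i].tolist(),l==i) for i in range(1,n) if s[i][4]>=amin]
E
python3 - <<'E'
from h import *
I={n:cv2.imread(f"pics/{n}0.png") for n in("scene","side")}; M={n:camera_model(n) for n in I}
for n,im in I.items():
    b,g,r=[im[...,i].astype(int) for i in range(3)]
    print(n,"red",[(x[0],x[1]) for x in blobs((r>150)&(g<60)&(b<60),8)])
    h,s,v=cv2.split(cv2.cvtColor(im,cv2.COLOR_BGR2HSV))
    print("cork hsv",im[338,264] if n=="scene" else im[319,398], cv2.cvtColor(im,cv2.COLOR_BGR2HSV)[(338,264) if n=="scene" else (319,398)])
s,d=I["scene"],I["side"]
z=lambda im,x,y,w,h:cv2.resize(im[y:y+h,x:x+w],(400,300),interpolation=cv2.INTER_CUBIC)
cv2.imwrite("pics/crop1.png",np.vstack([np.hstack([z(s,335,145,100,75),z(d,190,165,100,75)]),np.hstack([z(s,215,300,100,75),z(s,305,205,120,90)])]))
E
```

```text
scene red []
cork hsv [120 163 210] [ 14 109 210]
side red [(array([336.4, 200.7]), [333, 199, 8, 4, 23]), (array([322.3, 236. ]), [319, 233, 7, 7, 33])]
cork hsv [133 215 253] [ 21 121 253]
```

View pics/crop1.png

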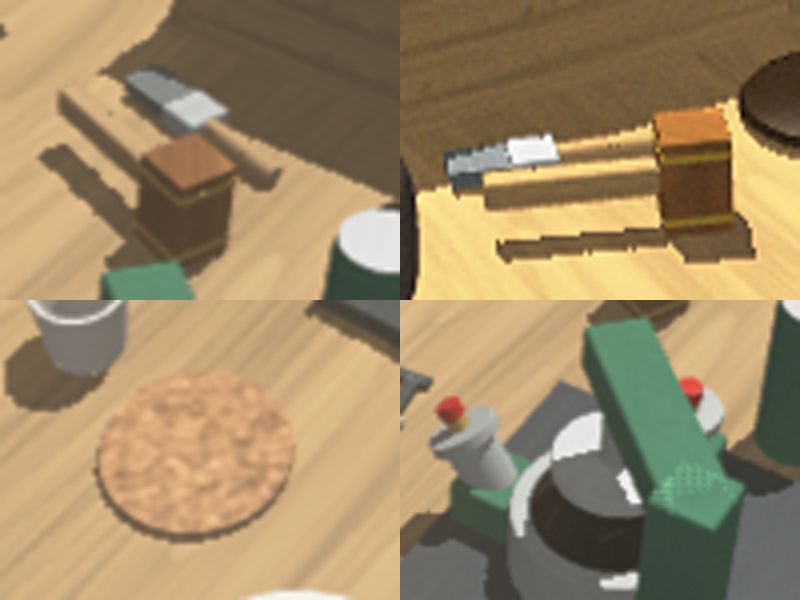

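The crop confirms the cork pad (scene 264,338: tan, speckled). The mallet's top face is centred at scene (382,185) and side (263,197), and its handle end is at scene (354,166). The brush is the one with the grey bristles.

Run:
```python
from h import *
np.set_printoptions(precision=4,suppress=True)
I={n:cv2.imread(f"pics/{n}0.png") for n in("scene","side")}; M={n:camera_model(n) for n in I}
S,D=M["scene"],M["side"]
for n,im in I.items():
    b,g,r=[im[...,i].astype(int) for i in range(3)]
    print(n,"red",[(x[0],x[1]) for x in blobs((r>130)&(r>2.2*g)&(r>2.2*b),6)])
    hsv=cv2.cvtColor(im,cv2.COLOR_BGR2HSV)
# mallet
sc=[(382.5,178.75),(394,185.75),(382,192),(370,184.5)]; sd=[(253.75,194.25),(271,192.25),(272.75,200.25),(254.75,202.75)]
for m,c in((S,sc),(D,sd)):
    P=np.array([plane(m,p,.084) for p in c]); print("head",P.mean(0),"sides",[np.linalg.norm(P[i]-P[i-1]).round(4) for i in range(4)],[np.degrees(np.arctan2(*(P[i]-P[i-1])[1::-1])).round(1) for i in range(4)])
print("head tri",tri([ray(S,np.mean(sc,0)),ray(D,np.mean(sd,0))]))
print("handle end",plane(S,(353.75,166.2),.055),"side near top corner",plane(D,(211.25,209),.055))
# cork: boundary by colour
for n,(x,y),in(("scene",(264,338)),("side",(398,319))):
    im=cv2.GaussianBlur(I[n],(5,5),0); h,s,v=cv2.split(cv2.cvtColor(im,cv2.COLOR_BGR2HSV)); print(n,h[y,x],h[y-30,x],s[y,x],s[y-30,x])
# by eye: crop ellipse extents (scale 4, offset 215,300)
P=[plane(S,(215+u/4,300+(v-300)/4),.008) for u,v in((98,450),(294,445),(196,371),(190,532))]
print("pad",np.mean(P[:2],0),np.mean(P[2:],0),np.linalg.norm(P[0]-P[1]),np.linalg.norm(P[2]-P[3]))
```

```text
scene red [(array([392.1, 230.8]), [389, 229, 7, 5, 23]), (array([320.3, 236.5]), [317, 234, 7, 6, 24])]
side red [(array([336.4, 202.2]), [333, 199, 8, 8, 41]), (array([322.9, 236.5]), [319, 233, 9, 9, 48])]
head [0.4604 0.3079 0.084 ] sides [np.float64(0.0499), np.float64(0.0472), np.float64(0.0495), np.float64(0.0493)] [np.float64(71.8), np.float64(-10.8), np.float64(-105.8), np.float64(169.3)]
head [0.4504 0.3036 0.084 ] sides [np.float64(0.053), np.float64(0.0542), np.float64(0.0508), np.float64(0.0557)] [np.float64(64.0), np.float64(-18.8), np.float64(-114.6), np.float64(163.3)]
head tri (array([0.4566, 0.3153, 0.0768]), [np.float64(0.0003817683986343796), np.float64(0.0003817683986345005)])
handle end [0.3159 0.3711 0.055 ] side near top corner [0.3064 0.3707 0.055 ]
scene 15 17 110 99
side 19 22 130 115
pad [ 0.4967 -0.2896  0.008 ] [ 0.4958 -0.2914  0.008 ] 0.11965791751824463 0.11806070398742714
```

Run:
```python
from h import *
np.set_printoptions(precision=4,suppress=True)
S,D,W=[camera_model(n) for n in("scene","side","wrist")]
U=tri([ray(S,(392.1,230.3)),ray(D,(336.4,201.5))]); L=tri([ray(S,(320.3,236)),ray(D,(322.7,236))])
print(U,L)
for nm,a,b in(("U",(392.1,230.5),(336.4,201.7)),("L",(320.3,236.2),(322.8,236.2))): print(nm,plane(S,a,.110),plane(D,b,.110))
st=state(); R=np.array(W["R"]); o=-R.T@W["t"]
print("wrist cam",W["fovy"],W["cx"],W["cy"],"origin",o,"fwd",R[2],"right",R[0])
from scipy.spatial.transform import Rotation as Ro
T=Ro.from_euler("xyz",st["tcp_rot"]).as_matrix(); print("cam in tool",T.T@(o-st["eef_pos"]),"axes in tool (rows r,d,f)\n",(T.T@R.T).T)
for k,(X,_) in(("U",U),("L",L)):pass
d=U[0]-L[0]; ang=np.arctan2(d[1],d[0])-np.arctan2(.125,.1535); print("dist",np.hypot(*d[:2]),"exp",np.hypot(.125,.1535),"mould yaw",ang, np.degrees(ang))
c,s=np.cos(ang),np.sin(ang);Rz=np.array([[c,-s],[s,c]]); print("origin",U[0][:2]-Rz@[0,.125],L[0][:2]-Rz@[-.1535,0])
cv2.imwrite("pics/w0.png",grab_frame("wrist"))
```

```text
(array([0.5995, 0.1283, 0.1082]), [np.float64(0.0003486418971534388), np.float64(0.0003486418971534202)]) (array([ 0.4574, -0.0052,  0.1089]), [np.float64(0.0001189778414262976), np.float64(0.00011897784142621542)])
U [0.6006 0.1263 0.11  ] [0.5966 0.1242 0.11  ]
L [ 0.4586 -0.0069  0.11  ] [ 0.4562 -0.0074  0.11  ]
wrist cam 71.27476313563925 324.7848666435486 237.13782518198764 origin [0.0989 0.5695 0.3724] fwd [ 0.2506 -0.0748 -0.9652] right [ 0.2813  0.9596 -0.0014]
cam in tool [ 0.065  -0.0004 -0.142 ] axes in tool (rows r,d,f)
 [[-0.0003  1.     -0.0004]
 [-0.9651 -0.0004 -0.2618]
 [-0.2618  0.0003  0.9651]]
dist 0.19499419998688816 exp 0.19795769750125908 mould yaw 0.07115788375418763 4.077046418197478
origin [0.6084 0.0037] [0.6105 0.0057]
```

Run:
```python
from h import *
np.set_printoptions(precision=4,suppress=True)
W=camera_model("wrist")
for X in((.4566,.31,.084),(.315,.371,.055),(.6,.127,.11)): print(proj(W,np.array(X)))
S,D=camera_model("scene"),camera_model("side")
print("caddy top",plane(S,(432,206),.16),plane(D,(331.5,170.5),.16)); print("cup top",plane(S,(234.5,294),.06),plane(D,(357.5,312),.06))
print("brush S tip/bristle",plane(S,(403,190),.02),plane(S,(376,168),.02),plane(D,(253,199),.02),plane(D,(228,203),.02))
```

```text
[196.8097 518.969 ]
[209.4098 389.5433]
[ 94.4764 656.0012]
caddy top [0.6606 0.2244 0.16  ] [0.6438 0.2178 0.16  ]
cup top [ 0.3796 -0.2614  0.06  ] [ 0.3817 -0.2608  0.06  ]
brush S tip/bristle [0.4891 0.3998 0.02  ] [0.3565 0.4486 0.02  ] [0.4724 0.4116 0.02  ] [0.392  0.4319 0.02  ]
```

Emit:
jog_arm(
  series=[
    {"dx": -4, "dy": -5},
    {"dx": -5, "dy": -5},
    {"dx": -5, "dy": -4, "az": 0.15},
  ],
)

```text
invalid input at $.series[0]: expected keys dx, dy, dz, ax, ay, az, claw
```

Emit:
jog_arm(
  series=[
    {"dx": -4.8, "dy": -2.4, "dz": 0, "ax": 0, "ay": 0, "az": 0, "claw": 6},
    {"dx": -4.8, "dy": -2.4, "dz": 0, "ax": 0, "ay": 0, "az": 0, "claw": 6},
    {"dx": -4.8, "dy": -2.4, "dz": 0, "ax": 0, "ay": 0, "az": 0, "claw": 6},
    {"dx": -4.8, "dy": -2.4, "dz": 0, "ax": 0, "ay": 0, "az": 0, "claw": 6},
    {"dx": -4.8, "dy": -2.4, "dz": 0, "ax": 0, "ay": 0, "az": 0, "claw": 6},
    {"dx": -4.8, "dy": -2.4, "dz": 0, "ax": 0, "ay": 0, "az": 0.15, "claw": 6},
    {"dx": 0, "dy": 0, "dz": 0, "ax": 0, "ay": 0, "az": 0, "claw": 6},
    {"dx": 0, "dy": 0, "dz": 0, "ax": 0, "ay": 0, "az": 0, "claw": 6},
  ],
)

```text
t: 1.15
eef_pos: [0.3971, 0.3328, 0.231]
tcp_rot: [-3.141, -0.001, 2.707]
wrist_force: [-0.3, 0.9, -0.2]
width: 0.06
gripper_force: 0.0
```

Run:
```python
from h import *
import pickle
st=state(); m=camera_model("wrist"); im=grab_frame("wrist"); cv2.imwrite("pics/w1.png",im); pickle.dump((st,m),open("w1.pkl","wb")); print(st["eef_pos"],st["tcp_rot"])
```

```text
[0.39708782 0.33281873 0.23100167] [-3.14124847e+00 -8.72105185e-04  2.70720115e+00]
```

View pics/w1.png

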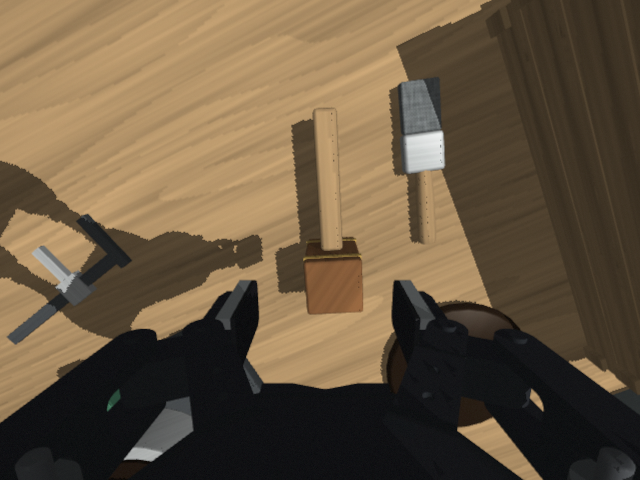

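The wrist view shows the mallet's top face spanning roughly (305,259) to (363,312). The handle runs from (331,249) up to its end at (325,108), and the brush is well clear on the right at (425,160).

Run:
```python
from h import *
import pickle
np.set_printoptions(precision=4,suppress=True)
st,m=pickle.load(open("w1.pkl","rb"))
P=np.array([plane(m,p,.084) for p in((305,260),(361,258),(363,311),(308,313.5))]); print("head",P.mean(0),[np.linalg.norm(P[i]-P[i-1]).round(4) for i in range(4)],[np.degrees(np.arctan2(*(P[i]-P[i-1])[1::-1])).round(1) for i in range(4)])
a=plane(m,(325,108.5),.055); b=plane(m,(331.5,248.5),.055); d=a-b; print(a,b,np.linalg.norm(d),np.arctan2(d[1],d[0]))
w=plane(m,(336,108),.055)-plane(m,(314,109),.055); print("w",np.linalg.norm(w))
h=P.mean(0); u=d/np.linalg.norm(d); print("head x along",(a-h)[:2]@u[:2],"lateral",np.cross(u[:2],(a-h)[:2]))
from scipy.spatial.transform import Rotation as Ro
T=Ro.from_euler("xyz",st["tcp_rot"]).as_matrix()
g=a-u*(.162-.055); g[2]=.042-.019; print("grasp TCP target",g,"shift tool cm",T.T@(g-st["eef_pos"])*100,"az",st["tcp_rot"][2]-np.arctan2(u[1],u[0]))
```

```text
head [0.4557 0.3152 0.084 ] [np.float64(0.0538), np.float64(0.051), np.float64(0.0532), np.float64(0.0524)] [np.float64(157.3), np.float64(67.2), np.float64(-21.2), np.float64(-112.0)]
[0.3085 0.374  0.055 ] [0.4296 0.3249 0.055 ] 0.13064079856460445 2.7564963729876184
w 0.019630035721606327
head x along 0.15853361562123575 lateral 0.0007609846399614928
grasp TCP target [0.4077 0.3338 0.023 ] shift tool cm [-0.9361  0.5422 20.7992] az -0.04929522305108991<stdin>:8: DeprecationWarning: Arrays of 2-dimensional vectors are deprecated. Use arrays of 3-dimensional vectors instead. (deprecated in NumPy 2.0)
```

Emit:
jog_arm(
  series=[
    {"dx": -0.8, "dy": 0.55, "dz": 0, "ax": 0, "ay": 0, "az": -0.05, "claw": 5.5},
    {"dx": 0, "dy": 0, "dz": 5, "ax": 0, "ay": 0, "az": 0, "claw": 5.5},
    {"dx": 0, "dy": 0, "dz": 5, "ax": 0, "ay": 0, "az": 0, "claw": 5.5},
    {"dx": 0, "dy": 0, "dz": 5, "ax": 0, "ay": 0, "az": 0, "claw": 5.5},
    {"dx": 0, "dy": 0, "dz": 0, "ax": 0, "ay": 0, "az": 0, "claw": 5.5},
  ],
)

```text
t: 1.82
eef_pos: [0.4026, 0.3336, 0.0774]
tcp_rot: [-3.134, -0.007, 2.759]
wrist_force: [0.3, -0.1, -0.2]
width: 0.0552
gripper_force: 0.0
```

Run:
```python
from h import *
import pickle
st=state(); m=camera_model("wrist"); im=grab_frame("wrist"); cv2.imwrite("pics/w2.png",im); pickle.dump((st,m),open("w2.pkl","wb")); print(st["eef_pos"],st["tcp_rot"])
```

```text
[0.40260349 0.33355907 0.07738278] [-3.13431161 -0.00666753  2.75925951]
```

View pics/w2.png

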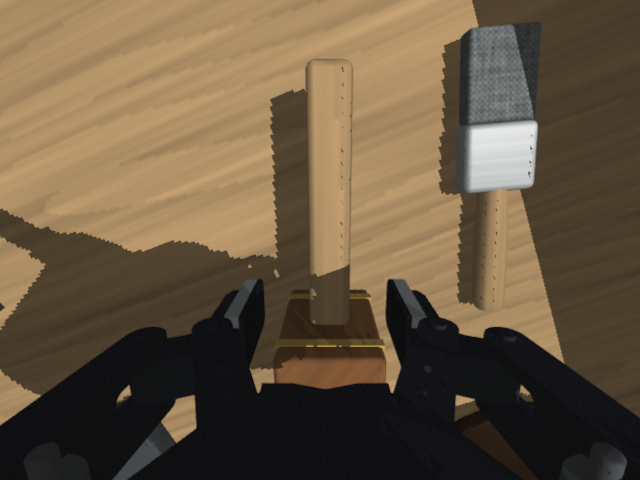

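The mallet is centred between the fingers (handle at column 329, fingers at 250 and 400). I'll go down and grip.

Emit:
jog_arm(
  grip_force=110,
  series=[
    {"dx": 0, "dy": 0, "dz": 3, "ax": 0.007, "ay": 0, "az": 0, "claw": 5.5},
    {"dx": 0, "dy": 0, "dz": 2.4, "ax": 0, "ay": 0, "az": 0, "claw": 5.5},
    {"dx": 0, "dy": 0, "dz": 0, "ax": 0, "ay": 0, "az": 0, "claw": 5.5},
    {"dx": 0, "dy": 0, "dz": 0, "ax": 0, "ay": 0, "az": 0, "claw": 1},
    {"dx": 0, "dy": 0, "dz": 0, "ax": 0, "ay": 0, "az": 0, "claw": 1},
    {"dx": 0, "dy": 0, "dz": 0, "ax": 0, "ay": 0, "az": 0, "claw": 1},
    {"dx": 0, "dy": 0, "dz": 0, "ax": 0, "ay": 0, "az": 0, "claw": 1},
    {"dx": 0, "dy": 0, "dz": 0, "ax": 0, "ay": 0, "az": 0, "claw": 1},
  ],
)

```text
t: 2.88
eef_pos: [0.4085, 0.3349, 0.0298]
tcp_rot: [-3.137, 0.002, 2.757]
wrist_force: [-2.4, -2.1, 8.5]
width: 0.0201
gripper_force: 107.2
```

Emit:
jog_arm(
  series=[
    {"dx": 0, "dy": 0, "dz": -2, "ax": 0, "ay": 0, "az": 0, "claw": 1},
    {"dx": 0, "dy": 0, "dz": -4, "ax": 0, "ay": 0, "az": 0, "claw": 1},
    {"dx": 0, "dy": 0, "dz": -4, "ax": 0, "ay": 0, "az": 0, "claw": 1},
    {"dx": 0, "dy": 0, "dz": -4, "ax": 0, "ay": 0, "az": 0, "claw": 1},
    {"dx": 0, "dy": 0, "dz": -4, "ax": 0, "ay": 0, "az": 0, "claw": 1},
    {"dx": 0, "dy": 0, "dz": -2, "ax": 0, "ay": 0, "az": 0, "claw": 1},
    {"dx": 0, "dy": 0, "dz": 0, "ax": 0, "ay": 0, "az": 0, "claw": 1},
    {"dx": 0, "dy": 0, "dz": 0, "ax": 0, "ay": 0, "az": 0, "claw": 1},
  ],
)

```text
t: 3.88
eef_pos: [0.4066, 0.335, 0.2257]
tcp_rot: [-3.133, -0.002, 2.757]
wrist_force: [-0.2, -0.6, -4.8]
width: 0.0199
gripper_force: 108.5
```

Run:
```python
from h import *
import pickle
st=state(); print(st["eef_pos"],st["tcp_rot"],st["wrist_force"],st["ft_torque"])
d={"st":st}
for n in("wrist","scene","side"): d[n]=camera_model(n); cv2.imwrite(f"pics/{n}3.png",grab_frame(n))
pickle.dump(d,open("p3.pkl","wb"))
for X in((.6,.127,.112),(.457,-.006,.114)): print(proj(d["wrist"],np.array(X)))
s=cv2.imread("pics/side3.png")[60:210,160:360]; w=cv2.imread("pics/wrist3.png")
cv2.imwrite("pics/crop3.png",np.vstack([cv2.resize(w,(400,300)),cv2.resize(s,(400,300),interpolation=cv2.INTER_CUBIC)]))
```

```text
[0.40656058 0.3350163  0.2257378 ] [-3.13256152e+00 -1.99951960e-03  2.75673048e+00] [-0.21053305 -0.55690867 -4.81834072] [ 0.09909229  0.20262106 -0.03667304]
[204.80473646 483.66736469]
[  5.08020799 415.09668559]
```

View pics/crop3.png

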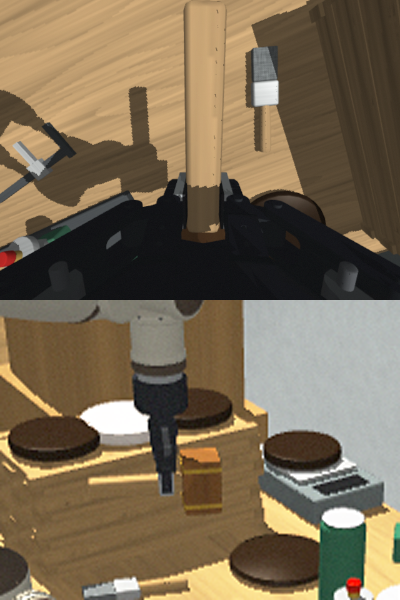

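The mallet is held level (handle straight ahead of the wrist camera, head upright in the side view). Next I'll go over the upright pin.

Emit:
jog_arm(
  series=[
    {"dx": -4.1, "dy": -2.4, "dz": 0, "ax": -0.005, "ay": 0, "az": 0, "claw": 1},
    {"dx": -4.1, "dy": -2.4, "dz": 0, "ax": 0, "ay": 0, "az": 0, "claw": 1},
    {"dx": -4.1, "dy": -2.4, "dz": 0, "ax": 0, "ay": 0, "az": 0, "claw": 1},
    {"dx": -4.1, "dy": -2.4, "dz": 0, "ax": 0, "ay": 0, "az": 0, "claw": 1},
    {"dx": -4.1, "dy": -2.4, "dz": 0, "ax": 0, "ay": 0, "az": 0, "claw": 1},
    {"dx": 0, "dy": 0, "dz": 0, "ax": 0, "ay": 0, "az": 0, "claw": 1},
    {"dx": 0, "dy": 0, "dz": 0, "ax": 0, "ay": 0, "az": 0, "claw": 1},
    {"dx": 0, "dy": 0, "dz": 0, "ax": 0, "ay": 0, "az": 0, "claw": 1},
  ],
)

```text
t: 5.03
eef_pos: [0.5517, 0.1482, 0.2272]
tcp_rot: [-3.139, -0.001, 2.758]
wrist_force: [0.6, -0.0, -4.2]
width: 0.0202
gripper_force: 108.6
```

```bash
cat > tgt.py <<'E'
from h import *
from scipy.spatial.transform import Rotation as Ro
def rep(face, axis):  # face-centre target (world), wanted outward mallet axis
    st=state(); T=Ro.from_euler("xyz",st["tcp_rot"]).as_matrix(); f=st["eef_pos"]+T@[-.0515,0,.030]
    print("t",st["t"],"tcp",st["eef_pos"].round(4),st["tcp_rot"].round(4),"face",f.round(4),"shift cm",(T.T@(face-f)*100).round(2),"axis err tool (rotvec)",np.cross(-T.T@T[:,2],T.T@axis).round(4),"F",st["wrist_force"].round(1)); return st
E
python3 - <<'E'
from tgt import *
rep(np.array([.5995,.128,.114]),np.array([0,0,1.]))
for n in("scene","side"): cv2.imwrite(f"pics/{n}4.png",grab_frame(n))
a=cv2.imread("pics/scene4.png")[110:260,320:520]; b=cv2.imread("pics/side4.png")[80:230,230:430]
cv2.imwrite("pics/crop4.png",np.vstack([cv2.resize(x,(400,300),interpolation=cv2.INTER_CUBIC) for x in(a,b)]))
E
```

```text
t 5.025 tcp [0.5517 0.1482 0.2272] [-3.1394e+00 -1.1000e-03  2.7581e+00] face [0.5994 0.1289 0.1971] shift cm [-0.05 -0.06  8.31] axis err tool (rotvec) [-0.0022 -0.0011 -0.    ] F [ 0.6 -0.  -4.2]
```

View pics/crop4.png

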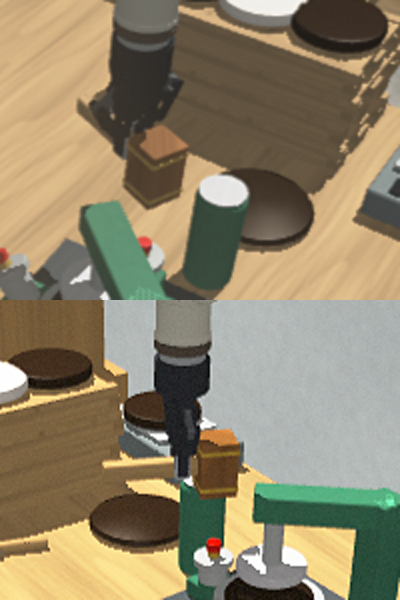

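Both views show the head hanging above the upright cap, clear of the caddy and the green arm. I'll go down, then press.

Emit:
jog_arm(
  series=[
    {"dx": 0, "dy": 0, "dz": 3, "ax": 0, "ay": 0, "az": 0, "claw": 1},
    {"dx": 0, "dy": 0, "dz": 3, "ax": 0, "ay": 0, "az": 0, "claw": 1},
    {"dx": 0, "dy": 0, "dz": 1.6, "ax": 0, "ay": 0, "az": 0, "claw": 1},
    {"dx": 0, "dy": 0, "dz": 0, "ax": 0, "ay": 0, "az": 0, "claw": 1},
    {"dx": 0, "dy": 0, "dz": 0, "ax": 0, "ay": 0, "az": 0, "claw": 1},
  ],
)

```text
t: 5.75
eef_pos: [0.5534, 0.1473, 0.1532]
tcp_rot: [-3.141, 0.002, 2.757]
wrist_force: [-0.2, 0.2, -3.4]
width: 0.0198
gripper_force: 108.5
```

Run:
```python
from tgt import *
rep(np.array([.5995,.128,.114]),np.array([0,0,1.]))
for n in("scene","side"): cv2.imwrite(f"pics/{n}5.png",grab_frame(n))
im=cv2.imread("pics/scene5.png");im2=cv2.imread("pics/side5.png")
for x in(im,im2):
    b,g,r=[x[...,i].astype(int) for i in range(3)]; print([(q[0],q[1]) for q in blobs((r>110)&(r>2.2*g)&(r>2.2*b),4)])
```

```text
t 5.75 tcp [0.5534 0.1473 0.1532] [-3.1407e+00  2.4000e-03  2.7570e+00] face [0.6012 0.128  0.1233] shift cm [ 0.16 -0.06  0.93] axis err tool (rotvec) [-0.0009  0.0024 -0.    ] F [-0.2  0.2 -3.4]
[(array([320.6, 236.9]), [317, 235, 7, 5, 21])]
[(array([336.3, 203.7]), [333, 202, 7, 5, 27]), (array([323.3, 237. ]), [319, 233, 9, 9, 55])]
```

Emit:
jog_arm(
  series=[
    {"dx": 0.15, "dy": 0, "dz": 0.7, "ax": 0, "ay": 0, "az": 0, "claw": 1},
    {"dx": 0, "dy": 0, "dz": 0.6, "ax": 0, "ay": 0, "az": 0, "claw": 1},
    {"dx": 0, "dy": 0, "dz": 0.6, "ax": 0, "ay": 0, "az": 0, "claw": 1},
    {"dx": 0, "dy": 0, "dz": 0.6, "ax": 0, "ay": 0, "az": 0, "claw": 1},
    {"dx": 0, "dy": 0, "dz": 0.5, "ax": 0, "ay": 0, "az": 0, "claw": 1},
    {"dx": 0, "dy": 0, "dz": 0, "ax": 0, "ay": 0, "az": 0, "claw": 1},
    {"dx": 0, "dy": 0, "dz": 0, "ax": 0, "ay": 0, "az": 0, "claw": 1},
  ],
)

```text
t: 6.72
eef_pos: [0.5505, 0.1478, 0.1236]
tcp_rot: [-3.139, -0.001, 2.757]
wrist_force: [-11.1, -0.4, 15.1]
width: 0.02
gripper_force: 111.5
```

Emit:
jog_arm(
  series=[
    {"dx": 0, "dy": 0, "dz": -1, "ax": 0, "ay": 0, "az": 0, "claw": 1},
    {"dx": 0, "dy": 0, "dz": -3, "ax": 0, "ay": 0, "az": 0, "claw": 1},
    {"dx": 0, "dy": 0, "dz": -4, "ax": 0, "ay": 0, "az": 0, "claw": 1},
    {"dx": 0, "dy": 0, "dz": -4, "ax": 0, "ay": 0, "az": 0, "claw": 1},
    {"dx": 2, "dy": 0, "dz": 0, "ax": 0, "ay": 0, "az": 0, "claw": 1},
    {"dx": 4, "dy": 0, "dz": 0, "ax": 0, "ay": 0, "az": 0, "claw": 1},
    {"dx": 0, "dy": 0, "dz": 0, "ax": 0, "ay": 0, "az": 0, "claw": 1},
    {"dx": 0, "dy": 0, "dz": 0, "ax": 0, "ay": 0, "az": 0, "claw": 1},
  ],
)

```text
t: 7.72
eef_pos: [0.4957, 0.1702, 0.2412]
tcp_rot: [-3.139, 0.0, 2.757]
wrist_force: [-0.1, -0.5, -4.5]
width: 0.0201
gripper_force: 108.6
```

Run:
```python
from tgt import *
ang=.0712; ax=np.array([-np.sin(.6109)*np.cos(ang),-np.sin(.6109)*np.sin(ang),np.cos(.6109)])
rep(np.array([.455,-.005,.115]),ax)
M=[];
for n in("scene","side"):
    x=grab_frame(n); cv2.imwrite(f"pics/{n}6.png",x); b,g,r=[x[...,i].astype(int) for i in range(3)]; B=[(q[0],q[1]) for q in blobs((r>110)&(r>2.2*g)&(r>2.2*b),4)]; print(n,B)
# side mallet check crop + pin
a=cv2.imread("pics/scene6.png")[150:270,300:460]; b=cv2.imread("pics/side6.png")[110:260,220:420]
cv2.imwrite("pics/crop6.png",np.vstack([cv2.resize(x,(400,300),interpolation=cv2.INTER_CUBIC) for x in(a,b)]))
# expected cap centroids
for nm,z in(("up",.110),("home",.090)):
    print(nm,[proj(camera_model(n),np.array([.5995,.128,z])) for n in("scene","side")])
```

```text
t 7.725 tcp [0.4957 0.1702 0.2412] [-3.1393e+00  1.0000e-04  2.7569e+00] face [0.5434 0.1508 0.2112] shift cm [  2.35 -17.74   9.66] axis err tool (rotvec) [-0.2544 -0.5149  0.    ] F [-0.1 -0.5 -4.5]
scene [(array([393. , 235.7]), [392, 234, 3, 4, 7])]
side [(array([336.4, 206.8]), [333, 205, 7, 4, 19]), (array([323.2, 237. ]), [319, 233, 9, 9, 57])]
up [array([392.07173566, 229.99479884]), array([336.42821885, 200.90384655])]
home [array([391.33434716, 235.35369756]), array([336.19112315, 206.75224862])]
```

View pics/crop6.png

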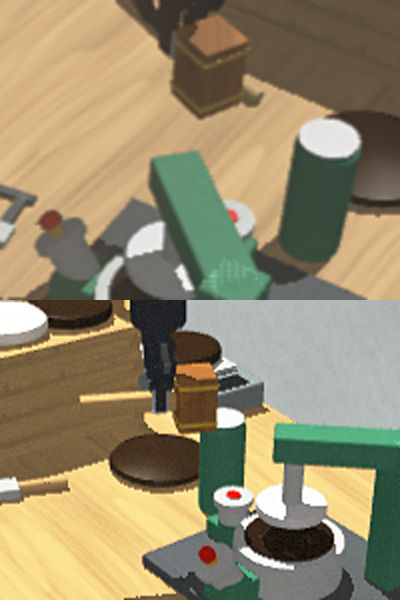

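Upright pin: side-view cap row is 206.8, predicted 206.8 for home and 200.9 for up, so it is down. Now I'll turn the mallet square to the leaning pin.

Emit:
jog_arm(
  series=[
    {"dx": 0, "dy": 0, "dz": 0, "ax": 0, "ay": 0, "az": 0.187, "claw": 1},
    {"dx": 0, "dy": 0, "dz": 0, "ax": 0, "ay": 0, "az": 0.187, "claw": 1},
    {"dx": 0, "dy": 0, "dz": 0, "ax": 0, "ay": 0, "az": 0.187, "claw": 1},
    {"dx": 0, "dy": 0, "dz": 0, "ax": 0, "ay": 0, "az": 0.187, "claw": 1},
    {"dx": 0, "dy": 0, "dz": 0, "ax": 0, "ay": 0, "az": 0.187, "claw": 1},
    {"dx": 0, "dy": 0, "dz": 0, "ax": 0, "ay": 0, "az": 0.187, "claw": 1},
    {"dx": 0, "dy": 0, "dz": 0, "ax": -0.152, "ay": 0, "az": 0, "claw": 1},
    {"dx": 0, "dy": 0, "dz": 0, "ax": -0.152, "ay": 0, "az": 0, "claw": 1},
    {"dx": 0, "dy": 0, "dz": 0, "ax": -0.152, "ay": 0, "az": 0, "claw": 1},
    {"dx": 0, "dy": 0, "dz": 0, "ax": -0.152, "ay": 0, "az": 0, "claw": 1},
  ],
)

```text
t: 9.07
eef_pos: [0.4959, 0.1701, 0.2422]
tcp_rot: [2.53, 0.002, 1.634]
wrist_force: [-0.1, -0.2, -3.9]
width: 0.0202
gripper_force: 109.2
```

Emit:
jog_arm(
  series=[
    {"dx": 0, "dy": 0, "dz": 0, "ax": 0, "ay": 0, "az": 0, "claw": 1},
    {"dx": 0, "dy": 0, "dz": 0, "ax": 0, "ay": 0, "az": 0, "claw": 1},
  ],
)

```text
t: 9.32
eef_pos: [0.4968, 0.1702, 0.2432]
tcp_rot: [2.534, 0.002, 1.634]
wrist_force: [0.8, 0.3, -4.9]
width: 0.0201
gripper_force: 109.2
```

```bash
cat >> tgt.py <<'E'
ang=.063; AX=np.array([-np.sin(.6109)*np.cos(ang),-np.sin(.6109)*np.sin(ang),np.cos(.6109)]); LT=np.array([.4542,-.006,.1147])
E
python3 -c "
from tgt import *
rep(LT+.06*AX,AX)"
```

```text
t 9.325 tcp [0.4968 0.1702 0.2432] [2.5344e+00 1.7000e-03 1.6341e+00] face [0.5171 0.1199 0.2186] shift cm [-12.15 -11.77  -1.48] axis err tool (rotvec) [-0.0037  0.0012  0.    ] F [ 0.8  0.3 -4.9]
```

Emit:
jog_arm(
  series=[
    {"dx": 0, "dy": -3.9, "dz": -0.5, "ax": 0, "ay": 0, "az": 0, "claw": 1},
    {"dx": -3, "dy": -3.9, "dz": -0.5, "ax": 0, "ay": 0, "az": 0, "claw": 1},
    {"dx": -3, "dy": -3.9, "dz": -0.5, "ax": 0, "ay": 0, "az": 0, "claw": 1},
    {"dx": -3, "dy": 0, "dz": 0, "ax": 0, "ay": 0, "az": 0, "claw": 1},
    {"dx": -3.1, "dy": 0, "dz": 0, "ax": 0, "ay": 0, "az": 0, "claw": 1},
    {"dx": 0, "dy": 0, "dz": 0, "ax": 0, "ay": 0, "az": 0, "claw": 1},
    {"dx": 0, "dy": 0, "dz": 0, "ax": 0, "ay": 0, "az": 0, "claw": 1},
    {"dx": 0, "dy": 0, "dz": 0, "ax": 0, "ay": 0, "az": 0, "claw": 1},
  ],
)

```text
t: 10.32
eef_pos: [0.4054, 0.045, 0.1871]
tcp_rot: [2.538, 0.002, 1.637]
wrist_force: [0.3, 0.3, -4.3]
width: 0.02
gripper_force: 109.4
```

Run:
```python
from tgt import *
rep(LT,AX)
for n in("scene","side"): cv2.imwrite(f"pics/{n}7.png",grab_frame(n))
a=cv2.imread("pics/scene7.png")[140:290,230:430]; b=cv2.imread("pics/side7.png")[120:270,220:420]
cv2.imwrite("pics/crop7.png",np.hstack([cv2.resize(x,(400,300),interpolation=cv2.INTER_CUBIC) for x in(a,b)]))
for n in("scene","side"): m=camera_model(n); print(n,[proj(m,p).round(1) for p in(LT,LT-.004*AX,LT-.024*AX)])
```

```text
t 10.325 tcp [0.4054 0.045  0.1871] [2.5385e+00 2.4000e-03 1.6366e+00] face [ 0.4258 -0.0053  0.1625] shift cm [-0.24 -0.38  5.54] axis err tool (rotvec) [-0.0078  0.0003  0.    ] F [ 0.3  0.3 -4.3]
scene [array([319.2, 234. ]), array([319.9, 235.3]), array([323.5, 241.3])]
side [array([321.9, 234.7]), array([322.6, 235.5]), array([325.8, 239.2])]
```

View pics/crop7.png

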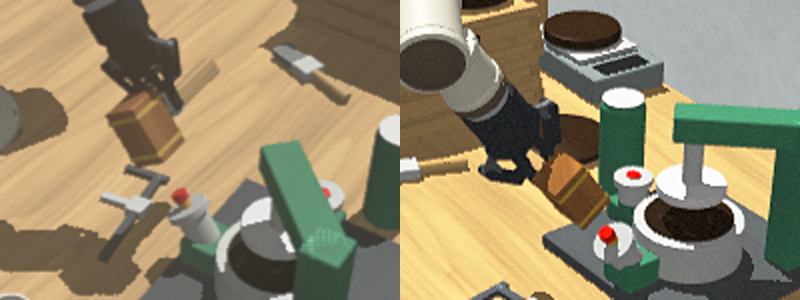

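The head is lined up with the leaning cap along its axis in both views, and the arm is clear of everything. I'll close in to about 6 mm.

Emit:
jog_arm(
  series=[
    {"dx": -0.2, "dy": -0.35, "dz": 2, "ax": -0.008, "ay": 0, "az": 0, "claw": 1},
    {"dx": 0, "dy": 0, "dz": 1.7, "ax": 0, "ay": 0, "az": 0, "claw": 1},
    {"dx": 0, "dy": 0, "dz": 1, "ax": 0, "ay": 0, "az": 0, "claw": 1},
    {"dx": 0, "dy": 0, "dz": 0, "ax": 0, "ay": 0, "az": 0, "claw": 1},
    {"dx": 0, "dy": 0, "dz": 0, "ax": 0, "ay": 0, "az": 0, "claw": 1},
  ],
)

```text
t: 11.05
eef_pos: [0.4294, 0.0439, 0.1464]
tcp_rot: [2.53, 0.003, 1.635]
wrist_force: [-0.5, -0.5, -4.4]
width: 0.0198
gripper_force: 109.2
```

```bash
python3 -c "
from tgt import *
rep(LT,AX)"
```

```text
t 11.05 tcp [0.4294 0.0439 0.1464] [2.5298 0.0026 1.6354] face [ 0.4499 -0.0064  0.122 ] shift cm [ 0.01 -0.06  0.84] axis err tool (rotvec) [ 0.0009  0.0012 -0.    ] F [-0.5 -0.5 -4.4]
```

Emit:
jog_arm(
  series=[
    {"dx": 0, "dy": -0.05, "dz": 0.6, "ax": 0, "ay": 0, "az": 0, "claw": 1},
    {"dx": 0, "dy": 0, "dz": 0.6, "ax": 0, "ay": 0, "az": 0, "claw": 1},
    {"dx": 0, "dy": 0, "dz": 0.6, "ax": 0, "ay": 0, "az": 0, "claw": 1},
    {"dx": 0, "dy": 0, "dz": 0.6, "ax": 0, "ay": 0, "az": 0, "claw": 1},
    {"dx": 0, "dy": 0, "dz": 0.5, "ax": 0, "ay": 0, "az": 0, "claw": 1},
    {"dx": 0, "dy": 0, "dz": 0, "ax": 0, "ay": 0, "az": 0, "claw": 1},
    {"dx": 0, "dy": 0, "dz": 0, "ax": 0, "ay": 0, "az": 0, "claw": 1},
  ],
)

```text
t: 11.92
eef_pos: [0.4452, 0.0451, 0.1218]
tcp_rot: [2.532, 0.001, 1.636]
wrist_force: [-15.9, 2.7, 10.0]
width: 0.02
gripper_force: 112.7
```

```bash
python3 -c "
from tgt import *
rep(LT,AX)"
```

```text
t 11.925 tcp [0.4452 0.0451 0.1218] [2.5321e+00 1.4000e-03 1.6358e+00] face [ 0.4657 -0.0052  0.0972] shift cm [-0.01  0.05 -2.09] axis err tool (rotvec) [-0.0014 -0.     -0.    ] F [-15.9   2.7  10. ]
```

Emit:
jog_arm(
  series=[
    {"dx": 0, "dy": 0, "dz": -1, "ax": 0, "ay": 0, "az": 0, "claw": 1},
    {"dx": 0, "dy": 0, "dz": -3, "ax": 0, "ay": 0, "az": 0, "claw": 1},
    {"dx": 0, "dy": 0, "dz": -4, "ax": 0, "ay": 0, "az": 0, "claw": 1},
    {"dx": 0, "dy": 0, "dz": -3, "ax": 0, "ay": 0, "az": 0, "claw": 1},
    {"dx": 0, "dy": 0, "dz": 0, "ax": 0, "ay": 0, "az": 0, "claw": 1},
    {"dx": 0, "dy": 0, "dz": 0, "ax": 0, "ay": 0, "az": 0, "claw": 1},
  ],
)

```text
t: 12.68
eef_pos: [0.406, 0.0444, 0.2075]
tcp_rot: [2.547, 0.003, 1.634]
wrist_force: [0.7, 0.4, -6.1]
width: 0.0202
gripper_force: 109.7
```

Run:
```python
from tgt import *
rep(LT,AX)
for n in("scene","side"):
    x=grab_frame(n); cv2.imwrite(f"pics/{n}8.png",x); b,g,r=[x[...,i].astype(int) for i in range(3)]; print(n,[(q[0],q[1]) for q in blobs((r>110)&(r>2.2*g)&(r>2.2*b),4)])
    m=camera_model(n); print([proj(m,p).round(1) for p in(LT,LT-.02*AX)])
```

```text
t 12.675 tcp [0.406  0.0444 0.2075] [2.5469 0.0029 1.6339] face [ 0.426  -0.006   0.1828] shift cm [-0.16 -1.48  7.21] axis err tool (rotvec) [-0.0162  0.0023 -0.    ] F [ 0.7  0.4 -6.1]
scene [(array([393. , 235.7]), [392, 234, 3, 4, 7]), (array([322.8, 241.7]), [320, 240, 6, 4, 14])]
[array([319.2, 234. ]), array([322.8, 240.1])]
side [(array([336.4, 206.8]), [333, 205, 7, 4, 19]), (array([325.7, 239.8]), [323, 237, 7, 7, 35])]
[array([321.9, 234.7]), array([325.1, 238.4])]
```

Both caps now sit at their home positions: leaning pin at side (325.7,239.8), against (322.7,236.5) when up. Next I'll level the mallet and carry it to the cork pad.

Emit:
jog_arm(
  series=[
    {"dx": 0, "dy": 0, "dz": 0, "ax": 0.15, "ay": 0, "az": 0, "claw": 1},
    {"dx": 0, "dy": 0, "dz": 0, "ax": 0.15, "ay": 0, "az": 0, "claw": 1},
    {"dx": 0, "dy": 0, "dz": 0, "ax": 0.15, "ay": 0, "az": 0, "claw": 1},
    {"dx": 0, "dy": 0, "dz": 0, "ax": 0.145, "ay": 0, "az": 0, "claw": 1},
    {"dx": 0, "dy": 0, "dz": 0, "ax": 0, "ay": 0, "az": 0, "claw": 1},
    {"dx": -4, "dy": 0, "dz": 0, "ax": 0, "ay": 0, "az": 0, "claw": 1},
    {"dx": -5, "dy": 0, "dz": 0, "ax": 0, "ay": 0, "az": 0, "claw": 1},
    {"dx": -5, "dy": 0, "dz": 0, "ax": 0, "ay": 0, "az": 0, "claw": 1},
    {"dx": 0, "dy": 0, "dz": 0, "ax": 0, "ay": 0, "az": 0, "claw": 1},
    {"dx": 0, "dy": 0, "dz": 0, "ax": 0, "ay": 0, "az": 0, "claw": 1},
  ],
)

```text
t: 14.02
eef_pos: [0.4147, -0.095, 0.2093]
tcp_rot: [3.139, 0.003, 1.633]
wrist_force: [0.8, -0.5, -4.5]
width: 0.0199
gripper_force: 109.5
```

```bash
python3 -c "
from tgt import *
rep(np.array([.4963,-.2905,.06]),np.array([0,0,1.]))
print(plane(camera_model('scene'),(288,408),.03))"
```

```text
t 14.025 tcp [ 0.4147 -0.095   0.2093] [3.1386 0.0033 1.6328] face [ 0.418  -0.1465  0.1795] shift cm [-14.82   6.89  12.02] axis err tool (rotvec) [0.003  0.0033 0.    ] F [ 0.8 -0.5 -4.5]
[ 0.66946889 -0.40816669  0.03      ]
```

Emit:
jog_arm(
  series=[
    {"dx": -5, "dy": 2.3, "dz": 0, "ax": 0, "ay": 0, "az": 0, "claw": 1},
    {"dx": -5, "dy": 2.3, "dz": 0, "ax": 0, "ay": 0, "az": 0, "claw": 1},
    {"dx": -4.8, "dy": 2.3, "dz": 0, "ax": 0, "ay": 0, "az": 0, "claw": 1},
    {"dx": 0, "dy": 0, "dz": 4, "ax": 0, "ay": 0, "az": 0, "claw": 1},
    {"dx": 0, "dy": 0, "dz": 4, "ax": 0, "ay": 0, "az": 0, "claw": 1},
    {"dx": 0, "dy": 0, "dz": 4, "ax": 0, "ay": 0, "az": 0, "claw": 1},
    {"dx": 0, "dy": 0, "dz": 0, "ax": 0, "ay": 0, "az": 0, "claw": 1},
    {"dx": 0, "dy": 0, "dz": 0, "ax": 0, "ay": 0, "az": 0, "claw": 1},
  ],
)

```text
t: 15.02
eef_pos: [0.4948, -0.2393, 0.092]
tcp_rot: [3.138, 0.006, 1.635]
wrist_force: [0.7, -0.1, -3.9]
width: 0.0199
gripper_force: 109.4
```

Run:
```python
from tgt import *
rep(np.array([.4963,-.2905,.008]),np.array([0,0,1.]))
m=camera_model("side"); print(proj(m,np.array([.4963,-.2905,.008])))
im=cv2.imread("pics/side0.png").astype(np.float32); hsv=cv2.cvtColor(im.astype(np.uint8),cv2.COLOR_BGR2HSV).astype(int)
b,g,r=[cv2.GaussianBlur(im[...,i],(0,0),1.5) for i in range(3)]; q=g/r
roi=q[295:345,365:435]; print("ratio cork",q[312:326,385:410].mean(),"table",q[345:355,385:410].mean(),q[285:292,370:420].mean())
thr=(q[312:326,385:410].mean()+q[285:292,370:420].mean())/2
mk=np.zeros(q.shape,np.uint8); mk[290:350,360:440]=(q[290:350,360:440]<thr)
mk=cv2.morphologyEx(mk,cv2.MORPH_OPEN,np.ones((3,3))); B=max(blobs(mk),key=lambda x:x[1][4]); print(B[0],B[1],plane(m,B[0],.007))
```

```text
t 15.025 tcp [ 0.4948 -0.2393  0.092 ] [3.1377 0.0056 1.6347] face [ 0.4982 -0.2908  0.0623] shift cm [ 0.07 -0.21  5.43] axis err tool (rotvec) [0.0039 0.0056 0.    ] F [ 0.7 -0.1 -3.9]
[400.1824279 318.0609994]
ratio cork 0.7954636 table 0.86034495 0.8664748
[395.4 318.5] [360, 293, 64, 46, 1532] [ 0.4860721 -0.2843685  0.007    ]
```

Emit:
jog_arm(
  series=[
    {"dx": 0.05, "dy": -0.2, "dz": 2.5, "ax": 0.003, "ay": 0.005, "az": 0, "claw": 1},
    {"dx": 0, "dy": 0, "dz": 1.8, "ax": 0, "ay": 0, "az": 0, "claw": 1},
    {"dx": 0, "dy": 0, "dz": 0.6, "ax": 0, "ay": 0, "az": 0, "claw": 1},
    {"dx": 0, "dy": 0, "dz": 0.4, "ax": 0, "ay": 0, "az": 0, "claw": 1},
    {"dx": 0, "dy": 0, "dz": 0, "ax": 0, "ay": 0, "az": 0, "claw": 1},
    {"dx": 0, "dy": 0, "dz": 0, "ax": 0, "ay": 0, "az": 0, "claw": 1},
  ],
)

```text
t: 15.78
eef_pos: [0.4923, -0.2394, 0.0381]
tcp_rot: [-3.142, -0.0, 1.634]
wrist_force: [0.1, 1.7, -0.6]
width: 0.0197
gripper_force: 110.1
```

Run:
```python
from tgt import *
rep(np.array([.4963,-.2905,.008]),np.array([0,0,1.]))
for n in("scene","side"): cv2.imwrite(f"pics/{n}9.png",grab_frame(n))
a=cv2.imread("pics/scene9.png")[250:400,170:370]; b=cv2.imread("pics/side9.png")[210:360,310:510]
cv2.imwrite("pics/crop9.png",np.hstack([cv2.resize(x,(400,300),interpolation=cv2.INTER_CUBIC) for x in(a,b)]))
```

```text
t 15.775 tcp [ 0.4923 -0.2394  0.0381] [-3.1416e+00 -2.0000e-04  1.6336e+00] face [ 0.4955 -0.2908  0.0081] shift cm [0.03 0.08 0.01] axis err tool (rotvec) [-0.     -0.0002 -0.    ] F [ 0.1  1.7 -0.6]
```

View pics/crop9.png

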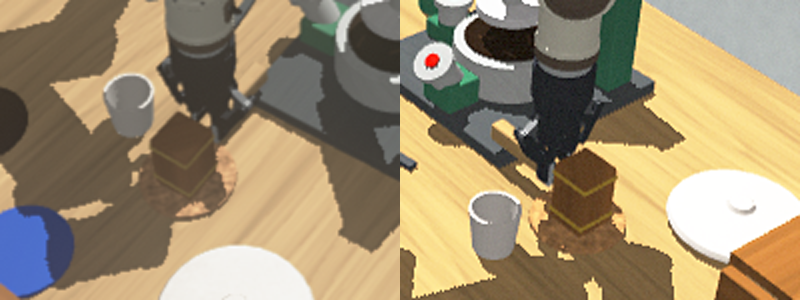

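The mallet stands centred on the cork pad in both views, with the cup clear, and the force shows contact. I'll let go and withdraw straight up.

Emit:
jog_arm(
  series=[
    {"dx": 0, "dy": 0, "dz": 0.05, "ax": 0, "ay": 0, "az": 0, "claw": 1},
    {"dx": 0, "dy": 0, "dz": 0, "ax": 0, "ay": 0, "az": 0, "claw": 3},
    {"dx": 0, "dy": 0, "dz": 0, "ax": 0, "ay": 0, "az": 0, "claw": 5},
    {"dx": 0, "dy": 0, "dz": 0, "ax": 0, "ay": 0, "az": 0, "claw": 5},
    {"dx": 0, "dy": 0, "dz": 0, "ax": 0, "ay": 0, "az": 0, "claw": 5},
    {"dx": 0, "dy": 0, "dz": -1, "ax": 0, "ay": 0, "az": 0, "claw": 5},
    {"dx": 0, "dy": 0, "dz": -3, "ax": 0, "ay": 0, "az": 0, "claw": 5},
    {"dx": 0, "dy": 0, "dz": -5, "ax": 0, "ay": 0, "az": 0, "claw": 5},
    {"dx": 0, "dy": 0, "dz": -5, "ax": 0, "ay": 0, "az": 0, "claw": 5},
    {"dx": 0, "dy": 0, "dz": -3, "ax": 0, "ay": 0, "az": 0, "claw": 5},
  ],
)

```text
t: 17.12
eef_pos: [0.4928, -0.24, 0.2107]
tcp_rot: [3.139, 0.002, 1.634]
wrist_force: [0.4, -0.7, -0.0]
width: 0.0499
gripper_force: 0.0
```

Run:
```python
from tgt import *
print(state()["eef_pos"],state()["wrist_force"],state()["width"])
a=cv2.imread("pics/scene9.png"); c=grab_frame("scene"); x=grab_frame("side"); cv2.imwrite("pics/scene10.png",c)
# mallet unchanged? top-face region and pins
for n,i in(("scene",c),("side",x)):
    b,g,r=[i[...,k].astype(int) for k in range(3)]; print(n,[(q[0],q[1]) for q in blobs((r>110)&(r>2.2*g)&(r>2.2*b),4)])
res=cv2.matchTemplate(c[295:365,230:300],a[310:348,246:278],cv2.TM_CCOEFF_NORMED); print("mallet shift px",np.array(cv2.minMaxLoc(res)[3])-[16,15],res.max())
```

```text
[ 0.49283399 -0.23995826  0.21070052] [ 0.38026473 -0.74459547 -0.02456848] 0.04990015314986226
scene [(array([393. , 235.7]), [392, 234, 3, 4, 7]), (array([322.8, 241.7]), [320, 240, 6, 4, 14])]
side [(array([336.4, 206.8]), [333, 205, 7, 4, 19]), (array([325.7, 239.8]), [323, 237, 7, 7, 35])]
mallet shift px [0 0] 0.4364799
```

Run:
```python
from tgt import *
x=grab_frame("side"); a=cv2.imread("pics/side9.png"); cv2.imwrite("pics/side11.png",x)
e=lambda i:cv2.Canny(i,60,150).astype(np.float32)
t=cv2.GaussianBlur(e(a),(0,0),1)[284:330,385:420]; r=cv2.matchTemplate(cv2.GaussianBlur(e(x),(0,0),1)[270:345,370:435],t,cv2.TM_CCOEFF_NORMED)
print(np.array(cv2.minMaxLoc(r)[3])-[15,14],r.max())
# brown mallet mask before/after
for i in(a,x):
    h,s,v=cv2.split(cv2.cvtColor(i,cv2.COLOR_BGR2HSV)); m=np.zeros(h.shape,bool); m[280:335,382:425]=((h<16)&(s>110))[280:335,382:425]; B=max(blobs(m),key=lambda q:q[1][4]); print(B[0],B[1])
print("pred top",proj(camera_model("side"),np.array([.4955,-.2908,.092])))
```

```text
[0 0] 0.72888273
[400.1 319. ] [382, 298, 41, 37, 885]
[399.8 310.7] [382, 298, 35, 25, 422]
pred top [403.31303343 291.64514057]
```

```bash
python3 -c "
from station import *
print(sign_off())"
```

```text
the job is handed in; nothing more can be done
None
```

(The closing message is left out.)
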